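# Turn the cassette carousel to the pointer

## Robot

A 6-joint arm with a two-finger parallel gripper is mounted at the origin on a cart in front of the work surface, level with it; the furniture and walls round the work are solid. World frame = base frame: x ahead of the robot, y to its left, z up, the work surface at z = 0. Lengths are in m, angles in rad, forces in N, time in s.
With the tool pointing down it reaches from about 0.275 to 0.825 m from the base axis. Payload 4.9 kg.
Tool frame: the origin (TCP) lies midway between the tips of the shut fingers; the grasp point (between the pads) lies 19 mm behind it; z points along the fingers, y is the line along which they close (so a half turn about z gives the same grasp; the last joint's range is limited). The gripper opens to 85 mm and grips with 20 to 120 N. Pads are 22 mm wide; open, the fingers measure 114 mm over their backs; the gripper's body (76 mm by 85 mm) begins 54 mm behind the grasp point. The pads swing forward as they close: fully open they stand 13 mm farther back than shut.
Start: joints at [1.099, 0.326, -0.193, 1.052, 0, 1.437], TCP at [0.182, 0.519, 0.231] pointing down, gripper open.
Joint ranges: [-2.65, 2.65], [-0.97, 1.79], [-1.3, 1.35], [-1.93, 2.1], [-1.47, 1.37], [-3.14, 3.14]. Speed limits (rad/s): [2.57, 2.57, 3.14, 3.14, 3.14, 3.14].

## Interface

Orientations are given as a 3x3 rotation matrix whose columns are the frame's x, y, z axes.
In Python, from workcell import sense, capture, finish_job, outline_of, landmark_of gives the robot as it stands.
- The arm moves only by the tool jog_arm, never from a script. Its arguments are lists of equal length, an entry for each row: "grip": the opening, from -1 (shut) to 1 (fully open); "dp": the shift along the tool's x, y, z in cm, a list of three; "roll": the turn about the tool's z in degrees. In form: {"grip": [grip, ...], "dp": [[x, y, z], ...], "roll": [roll, ...]}. A call has 1 to 12 rows; each row shifts and turns the commanded pose from where the row before left it, along the tool's axes as they then stand; what a row does not reach is not made up. A row lasts 1/8 s, in which the tool goes at most 62.5 mm and 10.7 degrees, less where a joint would pass 70% of its speed; a pose out of reach is approached as far as the arm can. A call is refused whole if a number of a shift passes 6.25 or a number of a turn 10.7, either way. A call with a gripper value outside its range is refused whole. The fingers move at their own pace and stop on an object; the grip force is fixed at half the most. Time passes only in rows, so rows that do not move let the fingers close. It gives the time, the measured TCP pose, the force, the opening and the grip force at its end, in the units of the state.
- sense(): the state, without advancing time (a new reading comes with each control period).
- capture(name): name is "side" or "top"; returns a dict with "pixels" (384x512x3 uint8, red, green, blue), "fx", "fy", "cx", "cy" (pixels), "cam_to_world" (4x4, takes a point from camera to world coordinates). Camera axes: x right, y up, looking along -z (the intrinsics and any distortion apply to the point x, -y, -z); pixel columns grow to the right and rows downward; lengths in m; the calibration is good to about 2 mm. A picture is of the moment at which its call begins. There is no depth.
- finish_job(): hands the job in; it is judged then, once.
Trained networks look in a picture, given as the dict that the camera call returned (one of the last four; its "shot" number tells which), for a name from the list of things; names that differ only in an ending like _2 or _b are one class to them, and where a whole thing is asked for, a point or a joint stands for the part that bears it (a point fixed in the world has none). Each returns a list of dicts, best first, with "conf" (0 to 1); they miss things now and then, are a little off and sometimes report something else, mostly with a low value. They report only what shows in the picture. A call takes as long as a camera call. They do not tell look-alikes from the thing itself.
- outline_of(name, picture): "region" (384x512 bool, what is visible of it) and "pixel" ([column, row] in pixels, amid what is visible of it).
- landmark_of(name, picture): "pixel" ([column, row] in pixels: a listed point, or the origin of a listed thing).
The state is a dict: "t": time; "joints": joint angles; "qvel": joint speeds; "joint_torque": joint torques, N m; "tcp_pos": TCP position; "orientation": TCP orientation; "wrist_force": force on the tool from outside, world axes, zero at the start; "torque": the same for the moment, N m; "grip_width": opening from 0.0 (shut) to 1.0 (fully open); "finger_force": force on a finger pad.
Only numpy, scipy, OpenCV 4.12 (cv2) and the standard library are available. Lean on these libraries where they do the work, as an engineer would, in place of code of your own. Each camera call takes 0.05 s, during which the arm holds its last target. There are 200 camera calls.

## Task

Push on the spokes of the cassette carousel with a fingertip to turn it until the yellow cassette is lined up with the red pointer on the stand. Do not touch the cassettes, which all stay in their trays, and leave the other things on the bench alone.

Things in the scene. Friction and masses are not known exactly. Their poses are not given: they have to be found in the camera images.
- stand: fixed grey round foot of the carousel, 200 mm across, 13 mm high. Origin: on the turning axis, at bench height. A red triangular pointer lies on a small grey tongue at its rim; it is centred 120 mm from the axis in the stand's own -x direction, and its top is 16 mm above the bench. Stand and pointer do not move
- carousel: turntable on the stand: white platter, radius 85 mm, top 30 mm above the bench; hub of radius 24 mm, 65 mm high. Origin: on the axis at bench height, z up. Turns either way (no stop within two full turns); friction 0.25 N m plus slight damping, so it stays where it is left. Four trays with 5 mm rims, 56 mm from the axis in its own -x (yellow), -y (green), +x (pink), +y (blue) directions
- spokes: four steel push spokes, part of the turntable (same origin and axes): level round bars 10 mm thick, axis 50 mm above the bench, from the hub out to 130 mm from the axis, each with a black end ball of 18 mm. They stand at 45, 135, 225 and 315 degrees from the carousel's x axis, midway between trays. From 85 to 120 mm out the bar is bare, free on both sides and below
- tray_yellow (a point): centre of the floor of the tray that holds the yellow cassette, on the platter 56 mm from the axis, 30 mm above the bench; the tray's rim and a flat tab outside it are bright yellow
- tray_green (a point): the same for the green cassette (green rim)
- tray_pink (a point): the same for the pink cassette (red rim)
- tray_blue (a point): the same for the blue cassette (blue rim)
- yellow_cassette: yellow tissue cassette, 28 x 40 x 8 mm, loose in its tray, its 40 mm side crosswise to the radius; origin at the centre of its underside, which is 30 mm above the bench
- green_cassette: green tissue cassette, 28 x 40 x 8 mm, loose in its tray, its 40 mm side crosswise to the radius; origin at the centre of its underside, which is 30 mm above the bench
- pink_cassette: pink tissue cassette, 28 x 40 x 8 mm, loose in its tray, its 40 mm side crosswise to the radius; origin at the centre of its underside, which is 30 mm above the bench
- blue_cassette: blue tissue cassette, 28 x 40 x 8 mm, loose in its tray, its 40 mm side crosswise to the radius; origin at the centre of its underside, which is 30 mm above the bench
- microtome: the big cream-coloured rotary microtome, fixed on the bench right of the carousel and in the way of the arm: origin on the bench at [0.75, -0.24]; it fills about x 0.43 to 1.03, y -0.45 to -0.03, up to 0.31 m high (its front, up to x 0.68, up to 0.30 m)
- red_box: bystander: open red card box, 79 x 101 x 50 mm, left of the carousel; origin under its centre
- marker_pen: bystander: white marker pen with a red cap, 135 mm long, lying on the bench at the left; origin under its middle, lies along its y axis
- timer: bystander: white bench timer, 60 x 68 x 18 mm, right of the carousel; origin under its centre
- brush_green: bystander: green fine brush, 192 mm long, lying on the bench behind the carousel; origin under its middle, lies along its y axis
There are look-alikes about, which are no part of the job. What is shaped like the yellow_cassette but orange or turquoise is not meant.

How it is judged:
By the outcome, as a careful person would: the job done as asked, in the order asked, and still so for the second after the job is handed in, with the robot touching nothing.
It also fails if it takes over 51 s, if anything falls off the work surface, if the arm or the gripper's body presses on something with over 40 N, if the wrist force passes 120 N, or if a joint passes its speed limit or range.

## Working session

There is one attempt and no reset: what is moved stays moved. The work goes in short steps, Python scripts to look and compute and a tool call to move; the robot and the scene stay as the last step left them, time stands still between calls to the robot, and variables do not carry over. Pictures are saved under pics/ and viewed, at most 10 in all, crops included, and the job is handed in when it is done.

Besides the shell and the picture viewer there is one more tool, called after ">>>" by a JSON object that holds its "method" and its "body", one argument or row to a line. jog_arm: Moves the arm, as the interface text tells. Its arguments: {"type":"object","properties":{"grip":{"type":"array"},"dp":{"type":"array"},"roll":{"type":"array"}},"required":["grip","dp","roll"]}

```bash
mkdir -p pics; cat > h.py <<'E'
import numpy as np, cv2
from workcell import sense, capture, finish_job, outline_of, landmark_of
def ray(p,uv,z):
    M=np.array(p["cam_to_world"]); u,v=uv
    d=M[:3,:3]@np.array([(u-p["cx"])/p["fx"],-(v-p["cy"])/p["fy"],-1.]); o=M[:3,3]
    return o+d*(z-o[2])/d[2]
Z=dict(stand=0,carousel=0,tray_yellow=.03,tray_green=.03,tray_pink=.03,tray_blue=.03,yellow_cassette=.03,red_box=0,timer=0,brush_green=0,marker_pen=0)
def marks(p,names=Z):
    r={}
    for n in names:
        for q in landmark_of(n,p)[:2]:
            print(n,np.round(q["pixel"]),round(q["conf"],2),np.round(ray(p,q["pixel"],Z[n]),4)); 
def save(p,n): cv2.imwrite("pics/"+n,np.ascontiguousarray(p["pixels"][:,:,::-1]))
E
python3 - <<'E'
from h import *
p=capture("top");save(p,"top0.png");print({k:v for k,v in p.items() if k!="pixels"});marks(p)
q=capture("side");save(q,"side0.png");marks(q)
print(sense())
E
```

```text
{'fx': 462.5156859176051, 'fy': 462.5156859176051, 'cx': 255.24107036829648, 'cy': 192.53211677640013, 'cam_to_world': array([[-0.02178535,  0.99723446, -0.07105514,  0.47402028],
       [-0.99971686, -0.02104887,  0.01109735,  0.14322475],
       [ 0.00957103,  0.07127678,  0.99741066,  1.31855742],
       [ 0.        ,  0.        ,  0.        ,  1.        ]]), 'shot': 1}
carousel [233. 208.] 0.95 [0.5257 0.1937 0.    ]
tray_yellow [249. 219.] 0.67 [0.4929 0.147  0.03  ]
tray_green [241. 196.] 0.68 [0.5572 0.1688 0.03  ]
tray_pink [213. 198.] 0.71 [0.5519 0.2476 0.03  ]
tray_blue [224. 228.] 0.94 [0.4684 0.2178 0.03  ]
yellow_cassette [249. 221.] 0.58 [0.4863 0.1469 0.03  ]
yellow_cassette [165. 214.] 0.56 [0.5105 0.3809 0.03  ]
red_box [124. 192.] 0.62 [0.5765 0.5034 0.    ]
timer [312. 251.] 0.6 [ 0.3992 -0.0291  0.    ]
timer [250. 222.] 0.55 [0.4834 0.1442 0.    ]
brush_green [200. 132.] 0.68 [0.7453 0.2845 0.    ]
brush_green [218. 226.] 0.67 [0.474  0.2359 0.    ]
marker_pen [130. 252.] 0.69 [0.4079 0.4857 0.    ]
marker_pen [250. 220.] 0.52 [0.4905 0.1437 0.    ]
stand [273. 
[... 747 characters left out ...]
-4.64700598e-05,  1.43659915e+00]), 'qvel': array([-0.00154982, -0.00092974,  0.00034508,  0.00026997, -0.00050277,
       -0.0006546 ]), 'joint_torque': array([ 2.92835675e-04, -4.43337071e+01,  2.62757510e+01,  1.30898250e-03,
       -2.45865122e-04, -3.41428816e-06]), 'tcp_pos': array([0.1822895 , 0.51892127, 0.23127726]), 'orientation': array([[-9.43480965e-01,  3.31426716e-01,  2.64638616e-05],
       [ 3.31426714e-01,  9.43480965e-01, -5.03648814e-05],
       [-4.16604169e-05, -3.87474762e-05, -9.99999998e-01]]), 'wrist_force': array([-0.11258013, -0.40315363,  0.38307142]), 'torque': array([-0.029038  , -0.02155689, -0.03708623]), 'finger_force': 0.0, 'grip_width': 0.9979777867187399}
```

View pics/top0.png

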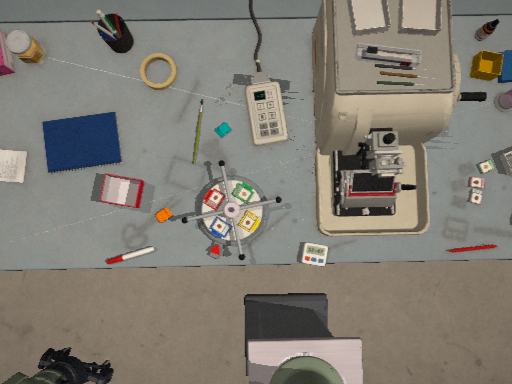

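View pics/side0.png

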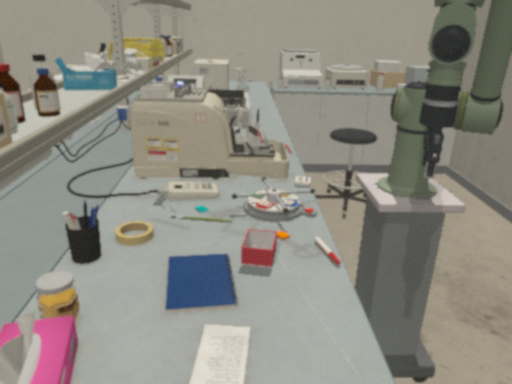

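Top view: carousel hub about (232,210), yellow tray (249,221), red pointer (215,250). Candidates for the yellow cassette are the yellow one (249,221), the orange look-alike (165,214) and the turquoise look-alike (223,129). I choose the one at (249,221) and check it in a crop.

```bash
python3 - <<'E'
from h import *
p=capture("top")
im=p["pixels"][150:270,165:300]
cv2.imwrite("pics/crop0.png",cv2.resize(np.ascontiguousarray(im[:,:,::-1]),None,fx=5,fy=5,interpolation=cv2.INTER_CUBIC)[:600])
hsv=cv2.cvtColor(p["pixels"],cv2.COLOR_RGB2HSV)
def cc(m,lab,z):
    k=np.zeros_like(m);k[150:270,170:295]=m[150:270,170:295]
    n,_,s,c=cv2.connectedComponentsWithStats(k.astype(np.uint8))
    for i in range(1,n):
        if s[i,4]>=12: print(lab,s[i,4],c[i].round(1),ray(p,c[i],z).round(4))
H,S,V=[hsv[:,:,i].astype(int) for i in range(3)]
cc((V<60),"black",.05)
cc(((H<6)|(H>174))&(S>150)&(V>90),"red",.016)
cc((H>22)&(H<34)&(S>150)&(V>120),"yellow",.033)
E
```

```text
black 23 [221.2 162.9] [0.6483 0.2212 0.05  ]
black 25 [277.9 199.4] [0.544  0.0672 0.05  ]
black 25 [184.  219.8] [0.4939 0.3254 0.05  ]
black 25 [241.2 256.7] [0.3902 0.1711 0.05  ]
red 60 [209.4 194.4] [0.5644 0.2582 0.016 ]
red 29 [216.9 203.3] [0.5388 0.2374 0.016 ]
red 62 [215.4 249.4] [0.4098 0.2437 0.016 ]
yellow 90 [252.4 222.3] [0.4829 0.1385 0.033 ]
```

View pics/crop0.png

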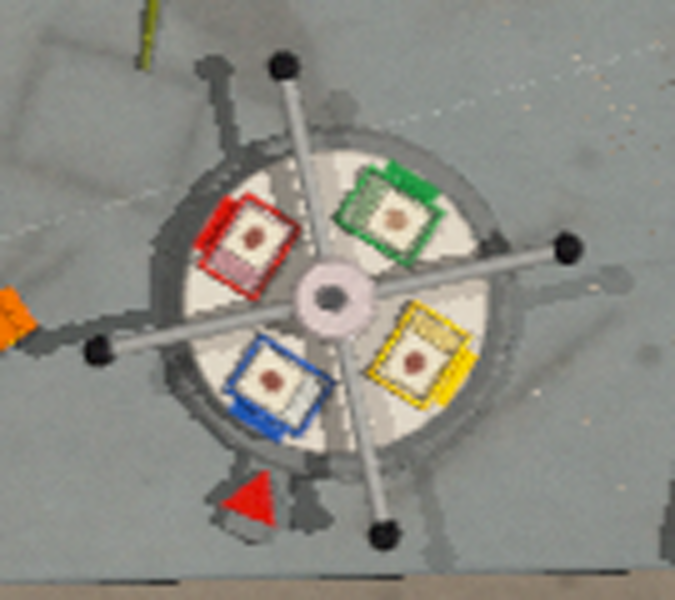

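The crop confirms it: the yellow cassette sits in the yellow tray, with the pointer at lower left.

From the ball positions, the axis is (0.519, 0.196) and the spokes stand at 11, 101, 191 and 281°. Yellow is at 236° and the pointer at about 156.5°, so the carousel has to turn about 79.5° clockwise. I'll push the 101° spoke with shut fingers at a radius of about 104 mm.

>>> {"method": "jog_arm", "body": {
  "grip": [-1, -1, -1, -1, -1, -1, -1, -1, -1, -1, -1, -1],
  "dp": [
    [-4.4, -1.5, 0],
    [-4.4, -1.5, 0],
    [-4.4, -1.5, 0],
    [-4.4, -1.5, 0],
    [-4.4, -1.5, 0],
    [-4.4, -1.5, 0],
    [-4.4, -1.5, 0],
    [-4.2, -1.5, 0],
    [0, 0, 0],
    [0, 0, 0],
    [0, 0, 0],
    [0, 0, 0]
  ],
  "roll": [0, 0, 0, 0, 0, 0, 0, -9, -9, -9, -9, -9]
}}

```text
t: 2.75
tcp_pos: [0.4728, 0.2896, 0.2312]
orientation: [[-0.899, -0.437, -0.0], [-0.437, 0.899, -0.0], [0.0, -0.0, -1.0]]
wrist_force: [0.1, -0.2, 0.0]
grip_width: 0.0
finger_force: 0.0
```

>>> {"method": "jog_arm", "body": {
  "grip": [-1, -1, -1, -1, -1, -1],
  "dp": [
    [0, 0, 4],
    [0, 0, 4],
    [0, 0, 4],
    [0, 0, 4],
    [0, 0, 3.5],
    [0, 0, 0]
  ],
  "roll": [0, 0, 0, 0, 0, 0]
}}

```text
t: 3.5
tcp_pos: [0.4704, 0.2887, 0.0339]
orientation: [[-0.901, -0.433, -0.005], [-0.433, 0.901, -0.002], [0.006, 0.0, -1.0]]
wrist_force: [-0.1, -0.1, 0.5]
grip_width: 0.001
finger_force: 0.0
```

```bash
python3 - <<'E'
from h import *
p=capture("top")
im=p["pixels"][150:270,165:300]
cv2.imwrite("pics/crop1.png",cv2.resize(np.ascontiguousarray(im[:,:,::-1]),None,fx=5,fy=5,interpolation=cv2.INTER_CUBIC)[:600])
s=sense();print(s["tcp_pos"],s["wrist_force"])
E
```

```text
[0.47190544 0.28934822 0.03573884] [ 0.17264755 -0.25955646  0.16867984]
```

View pics/crop1.png

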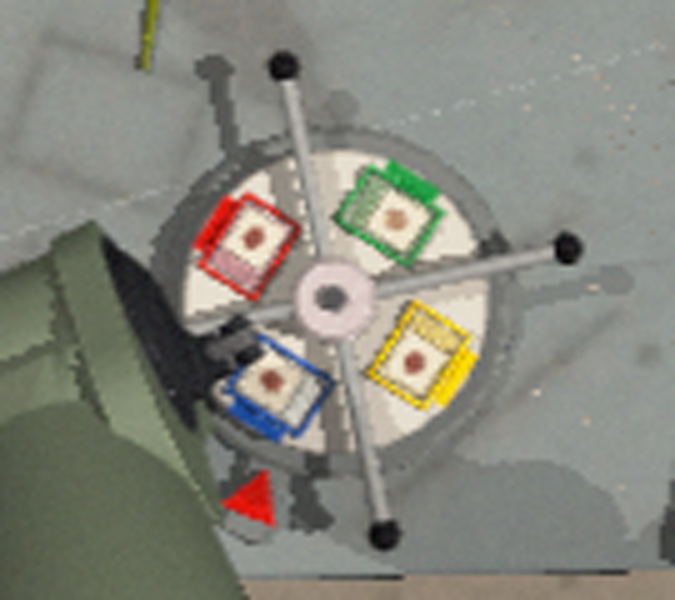

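The fingertip is down beside the left spoke, clear of the trays. I start with a 60° arc.

>>> {"method": "jog_arm", "body": {
  "grip": [-1, -1, -1, -1, -1, -1, -1, -1, -1, -1, -1, -1],
  "dp": [
    [-0.91, -0.04, 0],
    [-0.91, -0.04, 0],
    [-0.91, -0.04, 0],
    [-0.91, -0.04, 0],
    [-0.91, -0.04, 0],
    [-0.91, -0.04, 0],
    [-0.91, -0.04, 0],
    [-0.91, -0.04, 0],
    [-0.91, -0.04, 0],
    [-0.91, -0.04, 0],
    [-0.91, -0.04, 0],
    [-0.91, -0.04, 0]
  ],
  "roll": [5, 5, 5, 5, 5, 5, 5, 5, 5, 5, 5, 5]
}}

```text
t: 5.05
tcp_pos: [0.5764, 0.2821, 0.0381]
orientation: [[-0.824, 0.566, -0.001], [0.566, 0.824, 0.001], [0.001, 0.0, -1.0]]
wrist_force: [-3.7, 1.1, -0.6]
grip_width: -0.001
finger_force: 1.5
```

```bash
cat >> h.py <<'E'
def theta():
    p=capture("top"); hsv=cv2.cvtColor(p["pixels"],cv2.COLOR_RGB2HSV).astype(int)
    H,S,V=hsv[:,:,0],hsv[:,:,1],hsv[:,:,2]
    ax=np.array([.519,.1962])
    def cc(m,lab,z):
        k=np.zeros(m.shape,np.uint8);k[150:270,170:295]=m[150:270,170:295]
        n,_,s,c=cv2.connectedComponentsWithStats(k)
        for i in range(1,n):
            d=ray(p,c[i],z)[:2]-ax; r=np.hypot(*d)
            if s[i,4]>=12 and (lab!="ball" or .12<r<.14): print(lab,s[i,4],c[i].round(1),"r",r.round(4),"ang",np.degrees(np.arctan2(d[1],d[0])).round(2)%360)
    cc(V<60,"ball",.05); cc(((H<6)|(H>174))&(S>150)&(V>90),"red",.016); cc((H>22)&(H<34)&(S>150)&(V>120),"yellow",.033)
    s=sense(); d=s["tcp_pos"][:2]-ax
    print("tcp r",np.hypot(*d),"ang",np.degrees(np.arctan2(d[1],d[0])),s["tcp_pos"],s["wrist_force"]); return p
E
python3 -c "
from h import *
p=theta()
im=p['pixels'][150:270,165:300]
cv2.imwrite('pics/crop2.png',cv2.resize(np.ascontiguousarray(im[:,:,::-1]),None,fx=5,fy=5,interpolation=cv2.INTER_CUBIC))
"
```

```text
ball 25 [263.3 174.1] r 0.1318 ang 316.64
ball 27 [266.6 242.1] r 0.1314 ang 226.3
red 54 [230.9 181.9] r 0.0794 ang 0.51
red 15 [229.  195.9] r 0.0403 ang 9.62
yellow 78 [230.3 234.7] r 0.0692 ang 176.44
yellow 12 [240.8 229.5] r 0.0606 ang 204.49
tcp r 0.10366583447991616 ang 55.38310300970019 [0.57789116 0.28151375 0.03824014] [-0.97043693  0.15477123  0.25336815]
```

View pics/crop2.png

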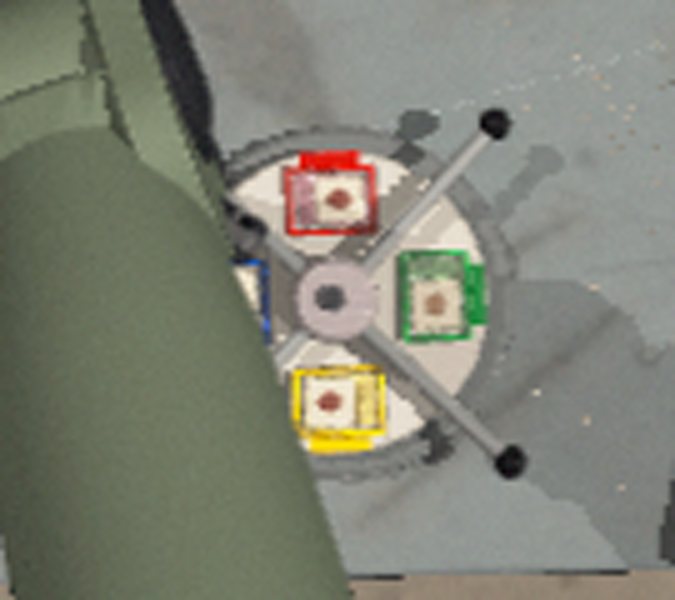

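The spoke is at 46.4°, so yellow is at 181.4° and 25° remain. I push 22° more, then measure.

>>> {"method": "jog_arm", "body": {
  "grip": [-1, -1, -1, -1, -1, -1, -1, -1, -1],
  "dp": [
    [-0.72, -0.03, 0],
    [-0.72, -0.03, 0],
    [-0.72, -0.03, 0],
    [-0.72, -0.03, 0],
    [-0.54, -0.02, 0],
    [-0.36, -0.01, 0],
    [-0.18, 0, 0],
    [0, 0, 0],
    [0, 0, 0]
  ],
  "roll": [4, 4, 4, 4, 3, 2, 1, 0, 0]
}}

```text
t: 6.22
tcp_pos: [0.6049, 0.2538, 0.0367]
orientation: [[-0.554, 0.832, 0.001], [0.832, 0.554, 0.0], [-0.0, 0.001, -1.0]]
wrist_force: [0.1, 1.8, 1.8]
grip_width: 0.001
finger_force: 0.9
```

```bash
python3 -c "
from h import *
theta()"
```

```text
ball 23 [274.3 189.1] r 0.1312 ang 294.21
ball 25 [251.8 253. ] r 0.1311 ang 204.34
red 52 [240.2 183.6] r 0.0783 ang 340.92
red 20 [239.4 197. ] r 0.0424 ang 327.97
tcp r 0.1033266973998014 ang 33.83955963151378 [0.60482317 0.25373946 0.03656737] [-0.91100869  1.86706646  1.28172237]
```

>>> {"method": "jog_arm", "body": {
  "grip": [-1, -1, -1, -1, -1, -1],
  "dp": [
    [-0.2, -0.01, 0],
    [-0.15, 0, 0],
    [-0.1, 0, 0],
    [0, 0, 0],
    [0, 0, 0],
    [0.6, 0, 0]
  ],
  "roll": [1, 1, 0.5, 0, 0, 0]
}}

```text
t: 7.02
tcp_pos: [0.6033, 0.2539, 0.0359]
orientation: [[-0.516, 0.856, -0.001], [0.856, 0.516, -0.002], [-0.001, -0.001, -1.0]]
wrist_force: [-0.5, 0.4, -0.1]
grip_width: -0.001
finger_force: 0.0
```

>>> {"method": "jog_arm", "body": {
  "grip": [-1, -1, -1, -1, -1, -1, -1, -1, -1, -1],
  "dp": [
    [0.2, 0, 0],
    [0, 0, -3],
    [0, 0, -4],
    [0, 0, -4],
    [0, 3, 0],
    [0, 4, 0],
    [0, 4, 0],
    [0, 4, 0],
    [0, 4, 0],
    [0, 0, 0]
  ],
  "roll": [0, 0, 0, 0, 0, 0, 0, 0, 0, 0]
}}

```text
t: 8.28
tcp_pos: [0.7661, 0.3556, 0.1414]
orientation: [[-0.518, 0.856, -0.003], [0.856, 0.518, -0.001], [0.0, -0.003, -1.0]]
wrist_force: [-0.4, 0.5, -1.6]
grip_width: 0.002
finger_force: 0.0
```

```bash
python3 -c "
from h import *
p=theta();theta()
im=p['pixels'][150:270,165:300]
cv2.imwrite('pics/crop3.png',cv2.resize(np.ascontiguousarray(im[:,:,::-1]),None,fx=5,fy=5,interpolation=cv2.INTER_CUBIC))
"
```

```text
ball 26 [212.8 165.4] r 0.1321 ang 21.42
ball 26 [275.3 190.7] r 0.132 ang 291.98
ball 344 [242.4 254.2] r 0.1255 ang 193.16
red 55 [241.4 183.8] r 0.0788 ang 338.43
red 31 [236.7 195. ] r 0.0445 ang 340.12
tcp r 0.2925997875794581 ang 32.833262967613294 [0.76485755 0.35484647 0.14263628] [ 0.24084454 -0.08759993 -0.43753639]
ball 26 [212.8 165.4] r 0.1321 ang 21.42
ball 25 [275.3 190.8] r 0.1318 ang 291.88
ball 335 [242.7 254.5] r 0.1265 ang 193.36
red 55 [241.4 183.8] r 0.0788 ang 338.43
red 25 [238.1 196.6] r 0.0418 ang 333.25
tcp r 0.29193071387178265 ang 32.834570690912365 [0.76429175 0.3544893  0.14418624] [-0.54549128  0.36722815  0.19256309]
```

View pics/crop3.png

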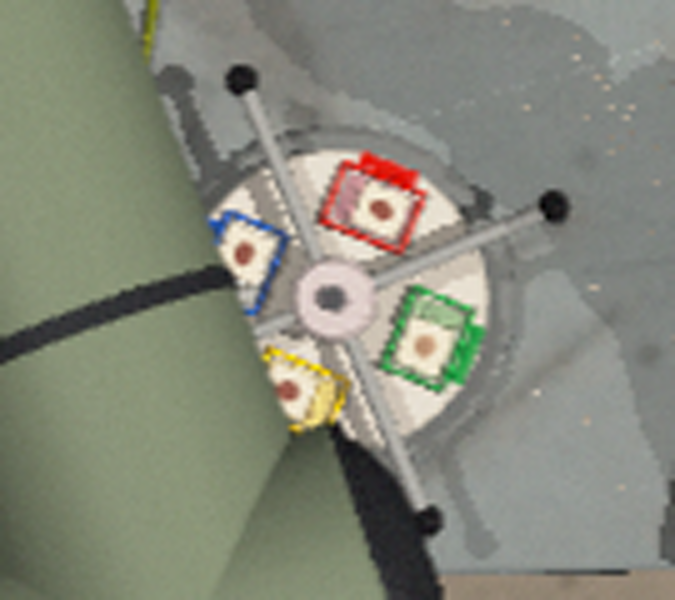

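>>> {"method": "jog_arm", "body": {
  "grip": [-1, -1, -1, -1, -1, -1, -1, -1, -1, -1],
  "dp": [
    [2, -3, -3],
    [4, -3, -3],
    [4, -3, 0],
    [4, -3, 0],
    [4, -3, 0],
    [4, -3, 0],
    [4, -3, 0],
    [4, -3, 0],
    [0, 0, 0],
    [0, 0, 0]
  ],
  "roll": [0, 0, 0, 0, 0, 0, 0, 0, 0, 0]
}}

```text
t: 9.62
tcp_pos: [0.4041, 0.4865, 0.2076]
orientation: [[-0.517, 0.856, 0.002], [0.856, 0.517, 0.001], [-0.0, 0.002, -1.0]]
wrist_force: [0.7, -0.9, 0.5]
grip_width: 0.002
finger_force: 0.0
```

```bash
python3 -c "
from h import *
p=theta();theta()
im=p['pixels'][150:270,165:300]
cv2.imwrite('pics/crop4.png',cv2.resize(np.ascontiguousarray(im[:,:,::-1]),None,fx=5,fy=5,interpolation=cv2.INTER_CUBIC))
"
```

```text
ball 26 [212.8 165.4] r 0.1321 ang 21.42
ball 24 [275.2 190.8] r 0.1315 ang 291.94
ball 25 [186.8 228.4] r 0.1314 ang 111.81
ball 26 [249.8 253.8] r 0.131 ang 201.79
red 54 [241.5 183.9] r 0.0787 ang 338.34
red 30 [236.9 195.3] r 0.0438 ang 339.21
red 62 [215.4 249.4] r 0.1191 ang 156.49
yellow 82 [220.8 232.4] r 0.069 ang 153.92
tcp r 0.311895162182791 ang 111.46916552816181 [0.40484623 0.48645421 0.20725366] [ 0.06676465  0.23405831 -0.35591856]
ball 26 [212.8 165.4] r 0.1321 ang 21.42
ball 24 [275.2 190.8] r 0.1315 ang 291.94
ball 25 [186.8 228.4] r 0.1314 ang 111.81
ball 26 [249.8 253.8] r 0.131 ang 201.79
red 55 [241.4 183.8] r 0.0788 ang 338.43
red 26 [238.2 196.7] r 0.0418 ang 332.77
red 62 [215.4 249.4] r 0.1191 ang 156.49
yellow 81 [220.7 232.4] r 0.0691 ang 153.53
tcp r 0.3117426693294356 ang 111.39400079126618 [0.40528273 0.48646173 0.20694001] [ 0.24192998 -0.38204282  0.17355148]
```

View pics/crop4.png

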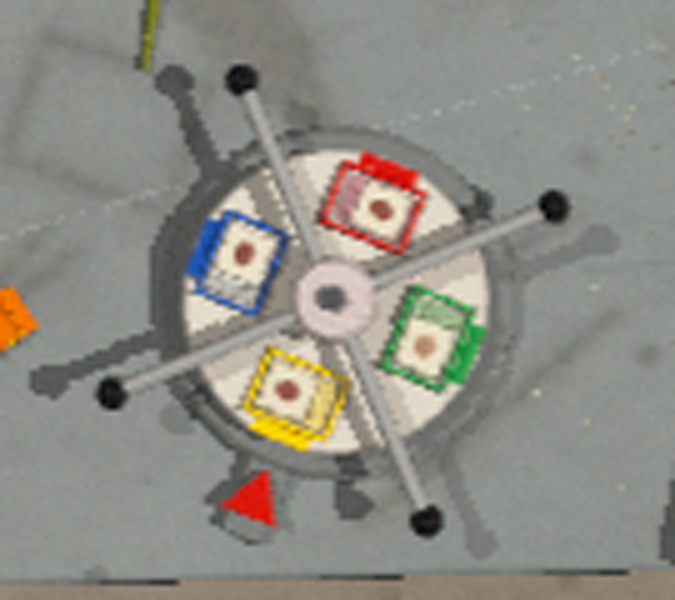

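The arm is clear. The yellow tray is at 156.7° and the pointer at 156.5°, all cassettes are in their trays, and the carousel is still.

```bash
python3 -c "
from h import *
print(finish_job())"
```

```text
the job is handed in; nothing more can be done
None
```

I turned the carousel about 79° clockwise by its spoke, and the yellow cassette now lines up with the red pointer to within about 0.3° by the camera; the job is handed in, though no verdict came back.

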